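Crack the release lever and let the dock lift down

TASK

The little hydraulic lift on the gaming desk is holding its aluminium dock up, with a glass jar standing on it. Ease the red-handled release lever open just a fraction of a turn so that the dock sinks slowly, by itself, all the way down (take at least five seconds over it, never a sudden drop), then bring the lever back, gently but fully home against its brass stop pin, and let go. Do not push on the dock, keep the jar standing on it, and leave everything else on the desk where it is.

Things in the scene. Friction and masses are not known exactly. Their poses are not given: they have to be found in the camera images.
- lift: hydraulic lift, bolted down: dark steel base plate 140 x 320 x 14 mm with a blue ram cylinder (68 mm diameter, top 100 mm above the desk, axis at x 0, y +80 mm) at one end and a blue valve block (70 x 90 mm, top 69 mm above the desk, centre at x 0, y -105 mm) at the other. Origin: centre of the underside of the plate; z up; y runs along the plate from valve block to ram.
- valve (a joint): release valve, rad, on the upright axis at x 0, y -105 mm of the lift. 0 = lever just on the brass pin, shut: handle straight out along the lift's -x. Grows anticlockwise seen from above (handle swings to the lift's -y, away from the dock), limit 1.3. Found at 0.06 to 0.16, still holding. It cracks somewhere between 0.27 and 0.68, as the hidden load has it, and stays where it is left.
- lever_grip (a point): point to hold on the lever's handle: on the axis of the red upright round handle (18 mm diameter, 46 mm tall) that stands at the end of the flat steel lever arm (12 mm wide, 8 mm thick), 78 mm from the valve axis. The point lies 112 mm above the desk; the handle's top is 8 mm above and the top of the lever arm 26 mm below this point.
- lever: the lever, steel arm and red handle in one, on the valve stem. Origin on the valve axis at mid-thickness of the arm, 82 mm above the desk; the arm runs along its -x. The stiff gland takes some 2 to 5 N at the handle to open, 4 to 8 N to close; against the pin this climbs by a few N per mm of hand travel, and 20 N at the handle overstrains the pin.
- pin: brass stop pin, 8 mm diameter, 26 mm tall, standing on the valve block 28 mm from the valve axis on the side of the arm that faces the dock; the arm shuts against it. Origin at its foot.
- ram (a joint): how far the ram has sunk, m: 0 fully up (as found), 0.060 fully down on its stop. It sinks under the weight of dock and jar once the valve is cracked: past the cracking point by roughly 25 mm/s faster for each further 0.1 rad of valve, to a drop of 70 to 130 mm/s when wide open.
- dock: aluminium dock plate on the ram, 130 x 130 x 12 mm with a rim 6 mm high. Origin at the centre of its underside, 165 mm above the desk when up, 105 mm when down.
- jar: small lidded glass jar, 46 mm diameter, 62 mm tall, loose, standing on the dock. Origin at the centre of its underside.
- mouse: matte black mouse, 110 x 58 x 31 mm, loose on a thin mat. Origin under its centre.
- puller: orange keycap puller, about 97 mm long, lying flat. Origin under its middle.
- case_a: lower of two stacked plastic game cases, 170 x 135 x 15 mm, blue. Origin under its centre.
- case_b: upper game case, same size, green.
- screwdriver: screwdriver 160 mm long lying flat along its x.
- mug: white mug, 80 mm diameter, 95 mm tall, standing. Origin under its centre.
Not all that is in view belongs to the job. Several things have the shape of the jar; the one meant has the colours described above.

How it is judged (in metres and radians):
On the way, in this order (a step that is already met when the one before it is completed fails the run):
1. the valve is cracked open and the dock has begun to sink (over 15 mm) (value of joint ram above 0.015 m and value of joint valve above 0.25 rad), for 0.1 s.
2. the dock has sunk all the way (within 2 mm of its stop) (value of joint ram above 0.058 m), for 0.2 s.
At the end, for the whole second after the job is handed in: The dock is down on its stop (within 2 mm) and still, the lever is shut against the brass pin (within 0.02 rad, 1.5 mm at the handle), and the jar stands upright (within 0.1 rad) at rest on the dock (value of joint ram above 0.058 m and velocity of joint ram below 0.003 m/s and value of joint valve below 0.02 rad and angle between jar's own z axis and vertical below 0.1 rad and z of jar in the frame of dock between 0.009 and 0.016 m and horizontal distance between jar and dock below 0.06 m and linear speed of jar below 0.02 m/s); the robot touches nothing.
It fails at once if the dock sinks faster than 35 mm/s (velocity of joint ram above 0.035 m/s).
It fails at once if the stop pin is overstrained: more than 40 N from the lever on it (about 20 N at the handle) (contact force between lever and pin above 40 N).
It fails at once if the dock is pushed by the robot with more than 3 N (contact force between any of the fingers, the arm and dock above 3 N).
It fails at once if the jar is touched or tips over 0.3 rad (contact force between any of the fingers, the arm and jar above 1 N or angle between jar's own z axis and vertical above 0.3 rad).
It fails at once if another thing on the desk is moved by more than 20 mm (distance of any of mouse, puller, case_a, case_b, screwdriver, mug from where it was at the start of the episode above 0.02 m).
It also fails if it takes over 72 s, if anything falls off the work surface, if the arm or the gripper's body presses on something with over 40 N, if the wrist force passes 120 N, or if a joint passes its speed limit or range.

ROBOT

A 7-joint arm with a two-finger parallel gripper is mounted at the origin on the work surface. World frame = base frame: x ahead of the robot, y to its left, z up, the work surface at z = 0. Lengths are in mm, angles in rad, forces in N, time in s.
With the tool pointing down it reaches from about 400 to 850 mm from the base axis. Payload 4.5 kg.
Tool frame: the origin (TCP) lies midway between the tips of the shut fingers; the grasp point (between the pads) lies 19 mm behind it; z points along the fingers, y is the direction in which the jaws open and shut (so a half turn about z gives the same grasp; the last joint's range is limited). The gripper opens to 85 mm and grips with 20 to 120 N. Pads are 22 mm wide; open, the fingers measure 114 mm over their backs; the gripper's body (76 mm by 85 mm) begins 54 mm behind the grasp point. The pads swing forward as they close: fully open they stand 13 mm farther back than shut.
Start: joints at [-1.29, 0.689, -0.195, 1.565, 0.157, 0.902, -0.215], TCP at [152.667, 606.091, 231.317] pointing down, gripper open.
Joint ranges: [-3.01, 3.01], [-0.46, 2.08], [-1.47, 1.51], [0.13, 2.56], [-1, 4.14], [0.04, 2.09], [-2.66, 2.66]. Speed limits (rad/s): [2.57, 2.57, 3.14, 3.14, 3.14, 3.14, 3.14].

INTERFACE

Orientations are given as a unit quaternion [w, x, y, z].
In Python, from bench import ctrl gives the robot as it stands.
- The arm moves only by the shell command python3 -m pendant 'ROWS' [OPENING] [FORCE]. ROWS is JSON, a list of rows, each a list of 6 numbers: the shift along the tool's x, y, z in mm, then the turn, a rotation vector about the tool's x, y, z in degrees. In form: [[dx, dy, dz, rx, ry, rz], ...]. A call has 1 to 10 rows; each row is the pose to reach, as a shift and turn from the pose commanded when the call began, along the tool's axes at that moment; what a row does not reach only later rows make up. A row lasts 1/12 s, in which the tool goes at most 41.7 mm and 7.16 degrees, less where a joint would pass 70% of its speed; a pose out of reach is approached as far as the arm can. A call with a gripper value outside its range is refused whole. OPENING is the closure, from 0 (fully open) to 1 (shut), set as the call begins (- or left out, the last holds). The fingers move at their own pace and stop on an object; FORCE is the grip in N (left out, the last holds). Time passes only in rows, so rows that repeat a pose let the fingers close. It gives the time, the measured TCP pose, the force and the opening at its end, in the units of the state.
- ctrl.read_state(): the state, without advancing time (a new reading comes with each control period).
- ctrl.capture(name): name is "side" or "top" or "wrist"; returns (picture, depth): 480x640x3 uint8, red, green, blue; 480x640 float32, mm along the optical axis (not along the pixel's ray), 0 where there is no reading.
- ctrl.camera_model(name): a dict with "fx", "fy", "cx", "cy" (pixels), "k1" (the pictures are not rectified: a ray, as slopes to the right and down, at radius r is drawn at 1 + k1 r^2 times it, then the intrinsics apply), "pose" (4x4, takes a point from camera to world coordinates). Camera axes: x right, y up, looking along -z (the intrinsics and any distortion apply to the point x, -y, -z); pixel columns grow to the right and rows downward; lengths in mm; the calibration is good to about 2 mm. A picture is of the moment at which its call begins: read the wrist's pose just before it. camera_model takes no time and is no camera call; for the wrist camera it gives the pose at the moment of the call.
- ctrl.sign_off(): hands the job in, once; it reports no verdict.
The state is a dict: "time": time; "joint_pos": joint angles; "joint_velocities": joint speeds; "tau": joint torques, N m; "position": TCP position; "orientation": TCP orientation; "wrist_force": force on the tool from outside, world axes, zero at the start; "wrist_torque": the same for the moment, N m; "grip_width": finger opening in mm.
Only numpy, scipy, OpenCV 4.12 (cv2) and the standard library are available. Lean on these libraries where they do the work, as an engineer would, in place of code of your own. Each camera call takes 0.05 s, during which the arm holds its last target. There are 200 camera calls.

## Working session

There is one attempt and no reset: what is moved stays moved. The work goes in short steps, Python scripts to look and compute and a shell command to move; the robot and the scene stay as the last step left them, time stands still between calls to the robot, and variables do not carry over. Pictures are saved under pics/ and viewed, about 8 in all and at most 12, crops included, and the job is handed in when it is done.

```bash
mkdir -p pics; ls; cat > h.py <<'E'
import numpy as np, cv2
from bench import ctrl
def und(m,u,v):
    a=np.array([(u-m["cx"])/m["fx"],(v-m["cy"])/m["fy"]]);s=a.copy()
    for _ in range(20): s=a/(1+m["k1"]*(s@s))
    return s
def ray(m,u,v):
    s=und(m,u,v);T=np.array(m["pose"]);return T[:3,3],T[:3,:3]@np.array([s[0],-s[1],-1])
def onz(m,u,v,z):
    o,d=ray(m,u,v);return o+d*(z-o[2])/d[2]
def atd(m,u,v,dep):
    o,d=ray(m,u,v);return o+d*dep
E
python3 - <<'E'
from h import *
s=ctrl.read_state();print({k:np.round(v,3).tolist() for k,v in s.items()})
for n in("top","side"):
    m=ctrl.camera_model(n);p,d=ctrl.capture(n);np.savez(n,p=p,d=d)
    print(n,np.round(m["pose"],2).tolist(),m["fx"],m["k1"])
    cv2.imwrite(f"pics/{n}0.png",p[...,::-1])
E
```

```text
pics
{'time': 0.0, 'joint_pos': [-1.29, 0.69, -0.195, 1.566, 0.157, 0.902, -0.215], 'joint_velocities': [0.0, -0.0, -0.0, -0.001, 0.0, 0.001, -0.001], 'tau': [0.0, -53.961, -1.266, -15.854, 0.009, 0.009, 0.0], 'position': [152.563, 605.385, 230.444], 'orientation': [-0.0, 0.123, 0.992, -0.001], 'wrist_force': [-0.75, 1.012, -0.522], 'wrist_torque': [0.006, 0.027, 0.022], 'grip_width': 85.077}
top [[-0.02, 1.0, -0.06, 488.5], [-1.0, -0.02, 0.0, 33.28], [0.0, 0.06, 1.0, 1308.34], [0.0, 0.0, 0.0, 1.0]] 518.5018792964654 -0.005104847521250994
side [[0.89, 0.34, -0.29, 260.2], [-0.45, 0.68, -0.58, -646.86], [-0.0, 0.65, 0.76, 991.15], [0.0, 0.0, 0.0, 1.0]] 519.709136367189 0.007485281187153476
```

View pics/top0.png

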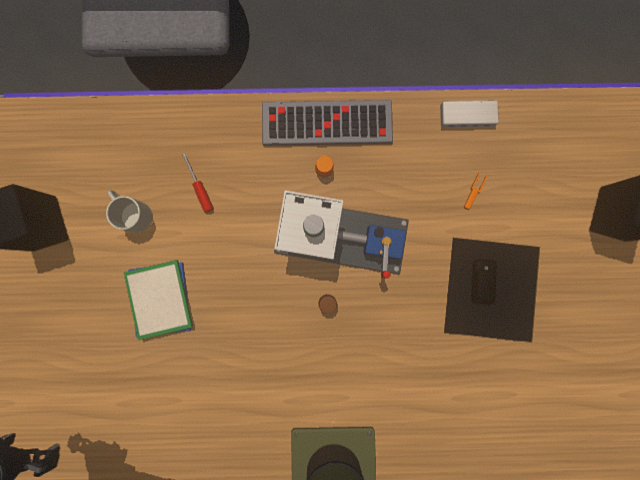

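View pics/side0.png

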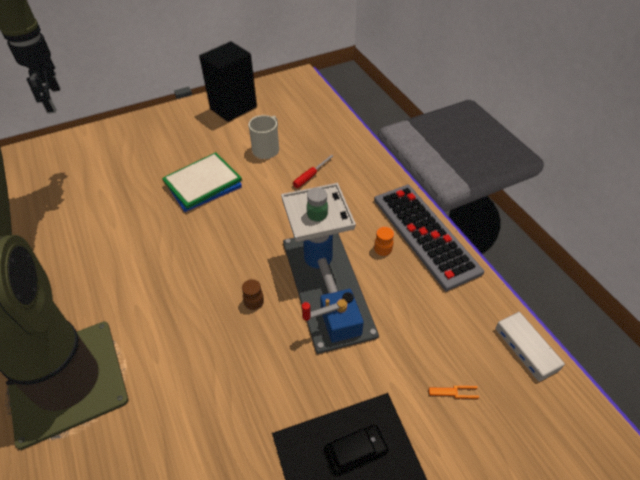

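The top view shows the handle at (386,274), the brass valve stem at (387,241), the dock at (309,226) and the jar at (313,226). The side view shows the handle at (306,311). Next I locate these precisely.

```bash
python3 - <<'E'
from h import *
R={}
for n,(x0,x1,y0,y1) in dict(top=(370,400,262,285),side=(295,318,298,325)).items():
    f=np.load(n+".npz");p=f["p"].astype(int);d=f["d"];m=ctrl.camera_model(n)
    r=(p[...,0]>110)&(p[...,1]<60)&(p[...,2]<60)
    k=np.zeros_like(r);k[y0:y1,x0:x1]=r[y0:y1,x0:x1];v,u=np.nonzero(k)
    print(n,len(u),u.mean(),v.mean(),u.min(),u.max(),v.min(),v.max(),"d",np.median(d[k]))
    print(" z97",onz(m,u.mean(),v.mean(),97).round(1)," z120",onz(m,u.mean(),v.mean(),120).round(1),atd(m,u.mean(),v.mean(),np.median(d[k])).round(1))
    R[n]=ray(m,u.mean(),v.mean())
(a,b),(c,e)=R.values()
t=np.linalg.lstsq(np.c_[b,-e],c-a,rcond=None)[0];print("tri",a+b*t[0],c+e*t[1])
m=ctrl.camera_model("top");f=np.load("top.npz");p=f["p"].astype(int)
# steel plate bolts & blue block, dock
hsv=cv2.cvtColor(f["p"],cv2.COLOR_RGB2HSV)
b=(cv2.inRange(hsv,(100,100,40),(125,255,255)));b[:, :355]=0;b[:,415:]=0;b[:200]=0;b[290:]=0
v,u=np.nonzero(b);c=cv2.minAreaRect(np.c_[u,v].astype(np.float32));bx=cv2.boxPoints(c)
print("block",[onz(m,*q,69).round(0)[:2].tolist() for q in bx],onz(m,*c[0],69))
D=f["d"];w=(abs(1308-D-175)<14)&(p.min(2)>120);w[:, :260]=0;w[:,350:]=0;w[:180]=0;w[270:]=0
v,u=np.nonzero(w);c=cv2.minAreaRect(np.c_[u,v].astype(np.float32));bx=cv2.boxPoints(c)
print("dock",c,[onz(m,*q,183).round(0)[:2].tolist() for q in bx],onz(m,*c[0],183))
y=cv2.inRange(hsv,(15,120,120),(28,255,255))
for q in [(386,240)]: print("stem",onz(m,*q,90),D[235:247:3,380:394:3])
cv2.imwrite("pics/crop.png",cv2.resize(f["p"][180:300,260:420,::-1],None,fx=5,fy=5,interpolation=2))
E
```

```text
top 39 385.87179487179486 274.12820512820514 383 389 271 277 d 1181.5862
 z97 [ 479.  -128.5   97. ]  z120 [ 479.2 -125.5  120. ] [ 479.2 -124.9  124.3]
side 60 305.31666666666666 306.3 302 309 302 319 d 1024.7017
 z97 [ 483.4 -113.3   97. ]  z120 [ 477.6 -127.   120. ] [ 477.  -128.4  122.4]
tri [ 479.18551239 -125.7908976   117.47820995] [ 478.27489589 -125.4699254   117.44246126]
block [[533.0, -83.0], [597.0, -96.0], [581.0, -182.0], [516.0, -169.0]] [ 556.81673007 -132.69201239   69.        ]
dock ((308.4208068847656, 224.53526306152344), (59.721195220947266, 59.43268585205078), 9.688786506652832) [[539.0, 125.0], [666.0, 101.0], [642.0, -27.0], [515.0, -3.0]] [590.19689017  49.05872313 183.        ]
stem [ 559.12202714 -131.69615193   90.        ] [[1234.5935 1243.297  1240.8503 1247.4154 1243.0883]
 [1245.3163 1227.9299 1222.544  1223.4207 1240.143 ]
 [1238.5963 1218.9996 1221.424  1221.2894 1244.3971]
 [1242.9359 1230.6288 1218.0272 1221.8226 1240.9828]]
```

View pics/crop.png

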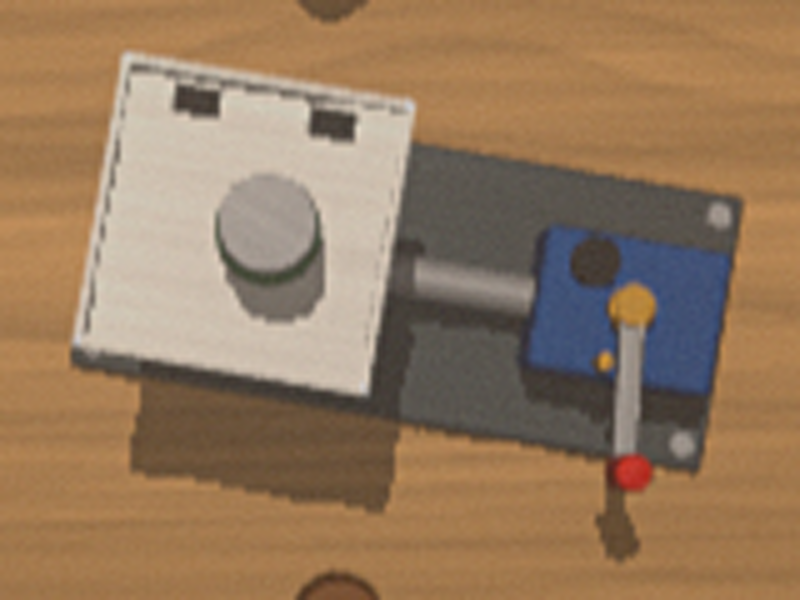

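The dock–stem distance comes to 184 mm (should be 185), and the valve reads about 0.10 rad, which agrees with the range given. The lift is yawed about -10°. I set out now, detouring around the base at height.

```bash
cat >> h.py <<'E'
from scipy.spatial.transform import Rotation as Ro
def to(p,yaw=None):
    "tool-frame row to world p, jaw axis at yaw deg, tool down (from measured pose)"
    s=ctrl.read_state();q=s["orientation"];R=Ro.from_quat([*q[1:],q[0]])
    d=R.inv().apply(np.array(p)-s["position"]);rv=np.zeros(3)
    if yaw is not None:
        y=np.radians(yaw);j=np.array([np.cos(y),np.sin(y),0]);z=np.array([0,0,-1.]);G=Ro.from_matrix(np.c_[np.cross(j,z),j,z])
        rv=np.degrees((R.inv()*G).as_rotvec())
    print("t",s["time"],"pos",np.round(s["position"],1),"row",np.round(d,1),np.round(rv,1),"n",np.linalg.norm(d)/41.7, "F",np.round(s["wrist_force"],1),"j",np.round(s["joint_pos"],2))
E
python3 -m pendant '[[-37,-12,-7,0,0,0],[-74,-24,-14,0,0,0],[-110,-36,-21,0,0,0],[-147,-48,-28,0,0,0],[-184,-60,-35,0,0,0],[-220,-72,-42,0,0,0],[-257,-84,-49,0,0,0],[-294,-95,-56,0,0,0],[-330,-107,-63,0,0,0],[-367,-119,-70,0,0,0]]'
python3 -c "
from h import *;to([440,100,300],90);to([479,-126,290],90)"
```

```text
time: 0.93
position: [480.5, 399.6, 301.3]
orientation: [-0.0, 0.123, 0.992, -0.0]
wrist_force: [0.2, 0.7, -0.1]
grip_width: 85.5
t 0.9333 pos [480.5 399.6 301.3] row [ -33.8 -300.4    1.5] [ -0.   -0.  -14.1] n 7.2492284367606805 F [ 0.2  0.7 -0.1] j [-0.64  0.62 -0.23  1.47  0.15  1.07  0.42]
t 0.9333 pos [480.5 399.6 301.3] row [-126.8 -510.    11.6] [ -0.   -0.  -14.1] n 12.60634377088165 F [ 0.2  0.7 -0.1] j [-0.64  0.62 -0.23  1.47  0.15  1.07  0.42]
```

```bash
python3 -m pendant '[[-10,-38,1,0,0,-2],[-19,-76,2,0,0,-4],[-29,-115,3,0,0,-6],[-38,-153,4,0,0,-8],[-48,-192,5,0,0,-10],[-57,-230,6,0,0,-12],[-67,-269,7,0,0,-14],[-76,-307,8,0,0,-14],[-86,-345,8,0,0,-14],[-95,-383,9,0,0,-14]]'
python3 -c "
from h import *;to([479,-126,230],90)"
```

```text
time: 1.77
position: [477.6, 4.5, 292.2]
orientation: [-0.0, 0.001, 1.0, -0.0]
wrist_force: [0.5, -0.2, -0.4]
grip_width: 85.7
t 1.7667 pos [477.6   4.5 292.2] row [  -1.7 -130.5   62.2] [-0.  -0.  -0.1] n 3.4661844452697843 F [ 0.5 -0.2 -0.4] j [ 0.11  0.42 -0.32  1.91  0.17  0.84  1.27]
```

```bash
python3 -m pendant '[[0,-35,0,0,0,0],[-1,-70,10,0,0,0],[-2,-105,35,0,0,0],[-2,-130,65,0,0,0],[-2,-130,75,0,0,0],[-2,-130,75,0,0,0],[-2,-130,75,0,0,0]]' 0.3
python3 - <<'E'
from h import *
m=ctrl.camera_model("wrist");p,d=ctrl.capture("wrist")
cv2.imwrite("pics/w1.png",p[...,::-1])
P=p.astype(int);k=((P[...,0]>90)&(P[...,1]<60)&(P[...,2]<60)).astype(np.uint8)
n,l,st,c=cv2.connectedComponentsWithStats(k)
for i in range(1,n):
    if st[i,4]>100:
        print(st[i],c[i],np.median(d[l==i]),onz(m,*c[i],120).round(1),atd(m,*c[i],np.median(d[l==i])).round(1))
to([479,-126,93],90)
E
```

```text
time: 2.35
position: [479.4, -123.0, 216.9]
orientation: [-0.001, 0.001, 1.0, 0.001]
wrist_force: [0.2, 0.5, 0.3]
grip_width: 59.4
[300 223  26  33 383] [311.96344648 234.80678851] 254.89854 [ 469.6 -126.8  120. ] [ 471.3 -126.9  113.3]
t 2.4 pos [ 480.3 -122.4  217.7] row [  1.4  -3.7 124.7] [ 0.1  0.  -0. ] n 2.992977980551498 F [ 0.5  1.  -0.8] j [ 0.33  0.55 -0.27  1.96  0.23  0.66  1.48]
```

View pics/w1.png

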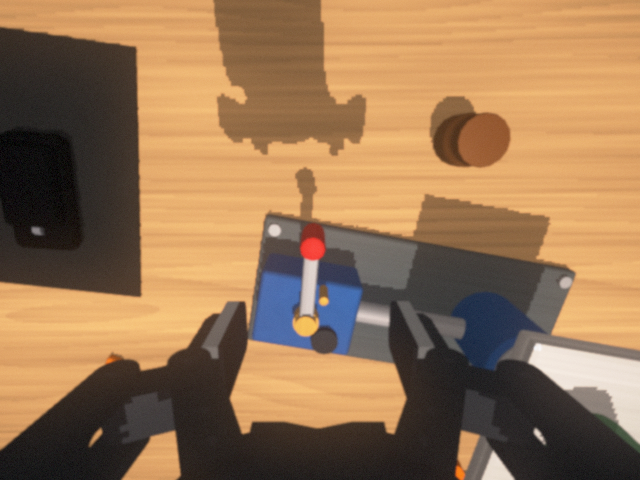

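The wrist view shows the handle's top at (313,248), the stem cap at (306,324) and the pin at (323,300). The handle is central between the fingers in the jaw direction.

```bash
python3 - <<'E'
from h import *
m=ctrl.camera_model("wrist")
print(onz(m,313,248,120),onz(m,306,324,90),onz(m,306,324,97),onz(m,323,300,95))
to([479,-126,93],90)
E
```

```text
[ 480.26883735 -125.6299946   120.        ] [ 555.3741213  -132.08254755   90.        ] [ 551.5457929  -131.83706673   97.        ] [ 531.28092102 -118.12070027   95.        ]
t 2.4 pos [ 480.3 -122.4  217.7] row [  1.4  -3.7 124.7] [ 0.1  0.  -0. ] n 2.992977980551498 F [ 0.5  1.  -0.8] j [ 0.33  0.55 -0.27  1.96  0.23  0.66  1.48]
```

```bash
python3 -m pendant '[[0,-1,25,0,0,0],[0,-2,50,0,0,0],[0,-2,75,0,0,0],[0,-2,95,0,0,0],[0,-2,110,0,0,0],[0,-2,118,0,0,0],[0,-2,123,0,0,0],[0,-2,123,0,0,0],[0,-2,123,0,0,0]]'
python3 - <<'E'
from h import *
p,d=ctrl.capture("wrist");cv2.imwrite("pics/w2.png",p[...,::-1])
to([479.7,-125.7,94],90)
E
```

```text
time: 3.15
position: [480.6, -125.2, 95.1]
orientation: [0.001, 0.001, 1.0, -0.0]
wrist_force: [0.2, -0.5, 0.0]
grip_width: 59.8
t 3.2 pos [ 480.6 -125.4   95.3] row [ 0.9 -0.3  1.3] [-0.   0.1 -0.1] n 0.038704022523304474 F [0.4 0.6 0.3] j [ 0.26  0.76 -0.16  2.06  0.33  0.34  1.4 ]
```

View pics/w2.png

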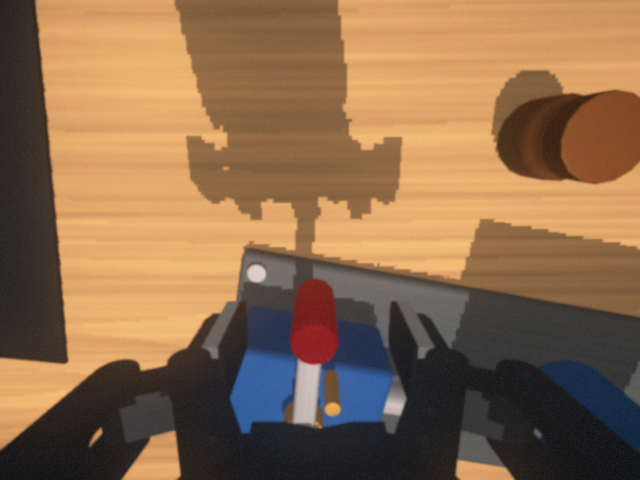

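The handle, with its top at (315,345), stands between the pads. I close at 20 N.

```bash
python3 -m pendant '[[0,0,0,0,0,0],[0,0,0,0,0,0],[0,0,0,0,0,0],[0,0,0,0,0,0],[0,0,0,0,0,0],[0,0,0,0,0,0],[0,0,0,0,0,0],[0,0,0,0,0,0]]' 1 20
python3 - <<'E'
from h import *
to([479.7,-125.7,94],90)
# arc waypoints from assumed valve 0.10 to v, in tool axes, axis (557,-132)
s=ctrl.read_state();q=s["orientation"];R=Ro.from_quat([*q[1:],q[0]])
a0=np.pi-np.radians(10.2)
g=lambda v:np.array([557+78*np.cos(a0+v),-132+78*np.sin(a0+v),0])
for v in [0,.05,.1,.15,.2,.25,.3,.35,.4,.45,.5,.55,.6,.65,.7]: print(v,g(v).round(1)[:2],R.inv().apply(g(v)-g(.1)).round(1)[:2])
E
```

```text
time: 3.87
position: [480.0, -126.1, 94.7]
orientation: [0.0, 0.001, 1.0, -0.0]
wrist_force: [-0.4, -1.7, 6.4]
grip_width: 17.4
t 3.8667 pos [ 480.  -126.1   94.7] row [0.3 0.3 0.7] [-0.   0.  -0.2] n 0.020445582414441273 F [-0.4 -1.7  6.4] j [ 0.26  0.76 -0.16  2.06  0.33  0.34  1.4 ]
0 [ 480.2 -118.2] [-1.   7.7]
0.05 [ 479.6 -122. ] [-0.4  3.9]
0.1 [ 479.2 -125.9] [0. 0.]
0.15 [ 479.  -129.8] [ 0.2 -3.9]
0.2 [ 479.  -133.7] [ 0.2 -7.8]
0.25 [ 479.2 -137.6] [  0.  -11.7]
0.3 [ 479.6 -141.5] [ -0.4 -15.6]
0.35 [ 480.2 -145.3] [ -1.  -19.4]
0.4 [ 480.9 -149.2] [ -1.7 -23.2]
0.45 [ 481.9 -153. ] [ -2.7 -27. ]
0.5 [ 483.  -156.7] [ -3.9 -30.8]
0.55 [ 484.3 -160.3] [ -5.2 -34.4]
0.6 [ 485.8 -163.9] [ -6.7 -38. ]
0.65 [ 487.5 -167.5] [ -8.4 -41.5]
0.7 [ 489.4 -170.9] [-10.3 -44.9]
```

Gripped (17.4 mm opening, against an 18 mm handle). I ease to about 0.22 and check the dock depth readout.

```bash
cat > chk.py <<'E'
from h import *
import sys
D0=np.load("top.npz")["d"];B=(slice(203,246),slice(286,299))
s=ctrl.read_state();p,d=ctrl.capture("top")
x=d[B];ok=x>0;drop=np.median(x[ok])-np.median(D0[B])
pos=s["position"];v=np.arctan2(-132-pos[1],557-pos[0])+np.radians(10.2)
print(f"t {s['time']:.2f} v~{v:.3f} pos {np.round(pos,1)} F {np.round(s['wrist_force'],1)} drop {drop:.2f} std {x[ok].std():.1f} n {ok.sum()}")
sys.exit(int(drop>float(sys.argv[1])) if len(sys.argv)>1 else 0)
E
python3 chk.py
python3 -m pendant '[[0,-1,0,0,0,0],[0,-2,0,0,0,0],[0,-3,0,0,0,0],[0,-4,0,0,0,0],[0,-5,0,0,0,0],[0.1,-6,0,0,0,0],[0.1,-7,0,0,0,0],[0.1,-8,0,0,0,0],[0,-9,0,0,0,0],[0,-9,0,0,0,0]]' >/dev/null
python3 chk.py; python3 chk.py
```

```text
t 3.87 v~0.101 pos [ 480.  -126.1   94.7] F [-0.4 -1.7  6.4] drop -0.09 std 2.8 n 557
t 4.75 v~0.178 pos [ 479.2 -132.    94.6] F [-2.5  5.2  8.9] drop -0.15 std 2.7 n 559
t 4.80 v~0.178 pos [ 479.1 -132.    94.6] F [-2.9  5.5  7. ] drop -0.41 std 2.7 n 556
```

```bash
P="python3 -m pendant"; (
$P '[[0,-0.8,0,0,0,0],[0,-1.6,0,0,0,0],[0,-2.4,0,0,0,0],[0,-3.2,0,0,0,0],[0,-3.2,0,0,0,0]]' >/dev/null; python3 chk.py 0.9 || exit
$P '[[0,-0.8,0,0,0,0],[-0.1,-1.6,0,0,0,0],[-0.1,-2.4,0,0,0,0],[-0.2,-3.2,0,0,0,0],[-0.2,-3.2,0,0,0,0]]' >/dev/null; python3 chk.py 0.9 || exit
$P '[[0,-0.8,0,0,0,0],[-0.2,-1.6,0,0,0,0],[-0.2,-1.6,0,0,0,0]]' >/dev/null; python3 chk.py 0.9 || exit
$P '[[0,-0.8,0,0,0,0],[-0.2,-1.6,0,0,0,0],[-0.2,-1.6,0,0,0,0]]' >/dev/null; python3 chk.py 0.9 || exit
$P '[[0,-0.8,0,0,0,0],[-0.2,-1.6,0,0,0,0],[-0.2,-1.6,0,0,0,0]]' >/dev/null; python3 chk.py 0.9 || exit
$P '[[-0.1,-0.8,0,0,0,0],[-0.3,-1.6,0,0,0,0],[-0.3,-1.6,0,0,0,0]]' >/dev/null; python3 chk.py 0.9 || exit
$P '[[-0.1,-0.8,0,0,0,0],[-0.3,-1.6,0,0,0,0],[-0.3,-1.6,0,0,0,0]]' >/dev/null; python3 chk.py 0.9 || exit
$P '[[-0.1,-0.8,0,0,0,0],[-0.3,-1.6,0,0,0,0],[-0.3,-1.6,0,0,0,0]]' >/dev/null; python3 chk.py 0.9 || exit
$P '[[-0.1,-0.8,0,0,0,0],[-0.3,-1.6,0,0,0,0],[-0.3,-1.6,0,0,0,0]]' >/dev/null; python3 chk.py 0.9 || exit
)
```

```text
t 5.27 v~0.217 pos [ 478.8 -135.1   94.6] F [-3.4  5.3  8.4] drop -0.31 std 2.7 n 557
t 5.73 v~0.260 pos [ 478.5 -138.4   94.6] F [-3.6  4.8  9.1] drop -0.15 std 2.5 n 555
t 6.03 v~0.283 pos [ 478.7 -140.2   94.5] F [-4.   4.5  8.9] drop 0.01 std 2.7 n 557
t 6.33 v~0.301 pos [ 478.7 -141.7   94.5] F [-3.9  5.1  9.4] drop -0.26 std 2.8 n 555
t 6.63 v~0.319 pos [ 478.8 -143.1   94.5] F [-4.6  5.   9.6] drop -0.33 std 2.7 n 556
t 6.93 v~0.343 pos [ 479.1 -145.    94.5] F [-2.4  3.6  8.5] drop -0.23 std 2.6 n 555
t 7.23 v~0.361 pos [ 479.2 -146.4   94.4] F [-4.4  5.5  8.7] drop 0.99 std 2.8 n 557
```

```bash
for i in 1 2 3 4 5 6; do python3 chk.py; done
```

```text
t 7.28 v~0.360 pos [ 479.2 -146.4   94.4] F [-3.4  5.5  9.2] drop 1.36 std 2.5 n 557
t 7.33 v~0.361 pos [ 479.2 -146.4   94.5] F [-4.2  4.9  9.6] drop 2.04 std 2.7 n 558
t 7.38 v~0.360 pos [ 479.2 -146.4   94.4] F [-3.6  5.5  9. ] drop 2.68 std 2.7 n 558
t 7.43 v~0.360 pos [ 479.2 -146.3   94.4] F [-2.9  4.7  8.2] drop 3.30 std 2.7 n 558
t 7.48 v~0.360 pos [ 479.2 -146.3   94.4] F [-3.7  5.2  8.9] drop 3.94 std 2.8 n 556
t 7.53 v~0.361 pos [ 479.2 -146.4   94.4] F [-3.9  5.6  9. ] drop 4.47 std 2.8 n 558
```

Sinking at about 12 mm/s, which is just marginal for 5 s. I ease the lever back a hair, gated on lever angle.

```bash
P="python3 -m pendant"; cat > g.py <<'E'
import chk
E
sed -i 's/^sys.exit.*/sys.exit(int(drop>float(sys.argv[1]) or v<(float(sys.argv[2]) if len(sys.argv)>2 else -9)) if len(sys.argv)>1 else 0)/' chk.py; rm g.py
(
$P '[[0.2,1.5,0,0,0,0],[0.5,3,0,0,0,0],[0.6,4,0,0,0,0],[0.6,4,0,0,0,0]]' >/dev/null; python3 chk.py 55 0.350 || exit
$P '[[0.1,0.7,0,0,0,0],[0.1,0.7,0,0,0,0]]' >/dev/null; python3 chk.py 55 0.350 || exit
$P '[[0.1,0.7,0,0,0,0],[0.1,0.7,0,0,0,0]]' >/dev/null; python3 chk.py 55 0.350 || exit
$P '[[0.1,0.7,0,0,0,0],[0.1,0.7,0,0,0,0]]' >/dev/null; python3 chk.py 55 0.350 || exit
$P '[[0.1,0.7,0,0,0,0],[0.1,0.7,0,0,0,0]]' >/dev/null; python3 chk.py 55 0.350 || exit
$P '[[0.1,0.7,0,0,0,0],[0.1,0.7,0,0,0,0]]' >/dev/null; python3 chk.py 55 0.350 || exit
); for i in 1 2 3; do python3 chk.py; done
```

```text
t 7.92 v~0.359 pos [ 479.4 -146.2   94.5] F [-2.4 -2.9  5.8] drop 9.14 std 2.6 n 558
t 8.13 v~0.356 pos [ 479.3 -146.    94.5] F [-2.9 -3.9  5.7] drop 11.78 std 2.7 n 554
t 8.35 v~0.353 pos [ 479.3 -145.7   94.5] F [-0.9 -5.5  5.5] drop 13.87 std 2.8 n 554
t 8.57 v~0.348 pos [ 479.2 -145.3   94.5] F [-1.4 -5.7  4.3] drop 16.04 std 2.6 n 559
t 8.62 v~0.348 pos [ 479.2 -145.3   94.5] F [-1.6 -5.5  5. ] drop 16.60 std 2.8 n 559
t 8.67 v~0.348 pos [ 479.2 -145.3   94.5] F [-0.9 -5.6  4.4] drop 16.93 std 2.7 n 556
t 8.72 v~0.348 pos [ 479.2 -145.4   94.5] F [-0.6 -5.5  5.5] drop 17.56 std 2.8 n 557
```

About 9–10 mm/s now. I hold until it is down.

```bash
P="python3 -m pendant"; W='[[0,0,0,0,0,0],[0,0,0,0,0,0],[0,0,0,0,0,0],[0,0,0,0,0,0],[0,0,0,0,0,0],[0,0,0,0,0,0],[0,0,0,0,0,0],[0,0,0,0,0,0],[0,0,0,0,0,0],[0,0,0,0,0,0]]'
for i in 1 2 3 4 5 6 7 8; do $P '[[0,0,0,0,0,0],[0,0,0,0,0,0],[0,0,0,0,0,0],[0,0,0,0,0,0],[0,0,0,0,0,0],[0,0,0,0,0,0],[0,0,0,0,0,0],[0,0,0,0,0,0],[0,0,0,0,0,0],[0,0,0,0,0,0]]' >/dev/null; python3 chk.py; done
```

```text
t 9.60 v~0.348 pos [ 479.2 -145.3   94.5] F [-1.2 -5.6  5.3] drop 25.45 std 2.7 n 559
t 10.48 v~0.348 pos [ 479.2 -145.3   94.5] F [-1.2 -5.   4.5] drop 33.29 std 2.8 n 558
t 11.37 v~0.348 pos [ 479.2 -145.3   94.5] F [-1.9 -6.   5. ] drop 41.02 std 2.8 n 557
t 12.25 v~0.348 pos [ 479.2 -145.3   94.5] F [-1.2 -6.3  5.5] drop 48.90 std 2.8 n 557
t 13.13 v~0.348 pos [ 479.2 -145.3   94.5] F [-1.2 -5.1  5.2] drop 56.50 std 2.8 n 556
t 14.02 v~0.348 pos [ 479.2 -145.3   94.5] F [-2.6 -5.3  5.2] drop 59.44 std 3.0 n 557
t 14.90 v~0.348 pos [ 479.2 -145.3   94.5] F [-2.1 -5.8  4.3] drop 59.51 std 2.9 n 556
t 15.78 v~0.348 pos [ 479.2 -145.3   94.5] F [-1.1 -5.   5.5] drop 59.55 std 2.9 n 558
```

Down at 59.5 mm after about 6.4 s of sinking. Now I close the lever slowly, then feel for the pin.

```bash
P="python3 -m pendant"
$P '[[0.2,1,0,0,0,0],[0.3,2,0,0,0,0],[0.5,3,0,0,0,0],[0.6,4,0,0,0,0],[0.7,5,0,0,0,0],[0.8,6,0,0,0,0],[0.9,7,0,0,0,0],[1,8,0,0,0,0],[1,9,0,0,0,0],[1.1,10,0,0,0,0]]' >/dev/null; python3 chk.py
$P '[[0,1,0,0,0,0],[0.1,2,0,0,0,0],[0.1,3,0,0,0,0],[0.1,4,0,0,0,0],[0.1,5,0,0,0,0],[0,6,0,0,0,0],[0,7,0,0,0,0],[-0.1,8,0,0,0,0],[-0.1,9,0,0,0,0],[-0.1,9,0,0,0,0]]' >/dev/null; python3 chk.py
```

```text
t 16.67 v~0.242 pos [ 477.6 -137.1   94.4] F [-1.2 -9.   4.8] drop 59.66 std 2.8 n 558
t 17.55 v~0.127 pos [ 476.6 -127.9   94.4] F [-3.6 -8.2  6.4] drop 59.67 std 2.8 n 558
```

```bash
P="python3 -m pendant"
cat > fg.py <<'E'
from h import *
import sys
s=ctrl.read_state();p=s["position"];F=s["wrist_force"]
print(round(s["time"],2),"v~%.3f"%(np.arctan2(-132-p[1],557-p[0])+np.radians(10.2)),np.round(p,1),np.round(F,1)); sys.exit(int(F[1]<float(sys.argv[1])))
E
(
$P '[[-0.3,1,0,0,0,0],[-0.6,2,0,0,0,0],[-0.9,3,0,0,0,0],[-1.2,4,0,0,0,0],[-1.5,5,0,0,0,0],[-1.5,5,0,0,0,0]]' >/dev/null; python3 fg.py -11.5 || exit
$P '[[-0.1,0.5,0,0,0,0],[-0.2,1,0,0,0,0],[-0.2,1,0,0,0,0]]' >/dev/null; python3 fg.py -11.5 || exit
$P '[[0,0.4,0,0,0,0],[-0.1,0.8,0,0,0,0],[-0.1,0.8,0,0,0,0]]' >/dev/null; python3 fg.py -11.5 || exit
$P '[[0,0.3,0,0,0,0],[-0.1,0.6,0,0,0,0],[-0.1,0.6,0,0,0,0]]' >/dev/null; python3 fg.py -11.5 || exit
$P '[[0,0.3,0,0,0,0],[-0.1,0.6,0,0,0,0],[-0.1,0.6,0,0,0,0]]' >/dev/null; python3 fg.py -11.5 || exit
$P '[[0,0.3,0,0,0,0],[-0.1,0.6,0,0,0,0],[-0.1,0.6,0,0,0,0]]' >/dev/null; python3 fg.py -11.5 || exit
$P '[[0,0.3,0,0,0,0],[-0.1,0.6,0,0,0,0],[-0.1,0.6,0,0,0,0]]' >/dev/null; python3 fg.py -11.5 || exit
)
```

```text
18.1 v~0.063 [ 476.9 -122.8   94.3] [-6.1 -7.8  7.9]
18.35 v~0.055 [ 477.  -122.1   94.3] [-6.4 -9.   8.4]
18.6 v~0.047 [ 477.  -121.4   94.3] [-6.6 -8.8  7.7]
18.85 v~0.042 [ 477.  -121.1   94.3] [-6.3 -9.1  8.6]
19.1 v~0.034 [ 477.  -120.4   94.3] [-6.5 -8.9  8.3]
19.35 v~0.026 [ 477.1 -119.8   94.3] [-7.4 -8.5  8.9]
19.6 v~0.019 [ 477.1 -119.2   94.3] [-5.8 -8.   9. ]
```

```bash
P="python3 -m pendant"
(
$P '[[0.1,0.3,0,0,0,0],[0.2,0.6,0,0,0,0],[0.2,0.6,0,0,0,0]]' >/dev/null; python3 fg.py -11.5 || exit
$P '[[0.1,0.3,0,0,0,0],[0.2,0.6,0,0,0,0],[0.2,0.6,0,0,0,0]]' >/dev/null; python3 fg.py -11.5 || exit
$P '[[0,0.3,0,0,0,0],[0,0.6,0,0,0,0],[0,0.6,0,0,0,0]]' >/dev/null; python3 fg.py -11.5 || exit
$P '[[0,0.3,0,0,0,0],[0,0.6,0,0,0,0],[0,0.6,0,0,0,0]]' >/dev/null; python3 fg.py -11.5 || exit
$P '[[0,0.3,0,0,0,0],[0,0.6,0,0,0,0],[0,0.6,0,0,0,0]]' >/dev/null; python3 fg.py -11.5 || exit
$P '[[0,0.3,0,0,0,0],[0,0.6,0,0,0,0],[0,0.6,0,0,0,0]]' >/dev/null; python3 fg.py -11.5 || exit
$P '[[0,0.3,0,0,0,0],[0,0.6,0,0,0,0],[0,0.6,0,0,0,0]]' >/dev/null; python3 fg.py -11.5 || exit
$P '[[0,0.3,0,0,0,0],[0,0.6,0,0,0,0],[0,0.6,0,0,0,0]]' >/dev/null; python3 fg.py -11.5 || exit
)
```

```text
19.85 v~0.014 [ 477.1 -118.8   94.3] [-6.1 -9.8  7.5]
20.1 v~0.009 [ 477.1 -118.4   94.3] [-5.9 -9.8  7.6]
20.35 v~0.008 [ 477.2 -118.3   94.3] [ -6.6 -11.6   7.4]
```

```bash
P="python3 -m pendant"
(
$P '[[0,0.3,0,0,0,0],[0,0.6,0,0,0,0],[0,0.6,0,0,0,0],[0,0.6,0,0,0,0]]' >/dev/null; python3 fg.py -12.8 || exit
$P '[[0,0.3,0,0,0,0],[0,0.6,0,0,0,0],[0,0.6,0,0,0,0],[0,0.6,0,0,0,0]]' >/dev/null; python3 fg.py -12.8 || exit
$P '[[0,0.3,0,0,0,0],[0,0.6,0,0,0,0],[0,0.6,0,0,0,0],[0,0.6,0,0,0,0]]' >/dev/null; python3 fg.py -12.8 || exit
)
```

```text
20.68 v~0.004 [ 477.1 -117.9   94.3] [ -4.8 -12.3   7.1]
21.02 v~0.002 [ 477.2 -117.8   94.3] [ -5.1 -13.4   6.3]
```

Pin contact is clear: the force climbed from 9 to 13.4 N while the lever all but stopped. I unload the arm first, then open.

```bash
P="python3 -m pendant"
$P '[[0.2,-0.8,0,0,0,0],[0.5,-1.6,0,0,0,0],[0.8,-2.4,0,0,0,0],[1,-3.2,0,0,0,0],[1,-4,0,0,0,0],[1,-4.5,0,0,0,0],[1,-4.5,0,0,0,0]]' >/dev/null; python3 fg.py -99
```

```text
21.6 v~0.006 [ 477.2 -118.1   94.3] [-5.  -3.4  7.1]
```

```bash
P="python3 -m pendant"
$P '[[0.3,-0.5,0,0,0,0],[0.5,-1,0,0,0,0],[0.5,-1,0,0,0,0]]' >/dev/null; python3 fg.py -99
$P '[[0.5,-1,0,0,0,0],[0.5,-1,0,0,0,0],[0.5,-1,0,0,0,0],[0.5,-1,0,0,0,0],[0.5,-1,0,0,0,0],[0.5,-1,0,0,0,0],[0.5,-1,0,0,0,0],[0.5,-1,0,0,0,0]]' 0.3; python3 fg.py -99
python3 - <<'E'
from h import *
m=ctrl.camera_model("wrist");p,d=ctrl.capture("wrist");cv2.imwrite("pics/w3.png",p[...,::-1])
E
```

```text
21.85 v~0.008 [ 477.1 -118.3   94.3] [-3.2 -2.7  6.7]
time: 22.52
position: [479.1, -118.1, 94.3]
orientation: [0.0, 0.001, 1.0, 0.0]
wrist_force: [0.7, -0.2, 0.5]
grip_width: 60.1
22.52 v~0.001 [ 479.1 -118.1   94.3] [ 0.7 -0.2  0.5]
```

View pics/w3.png

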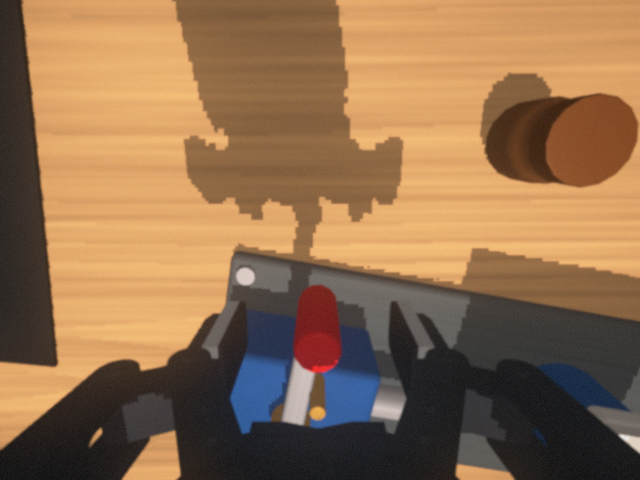

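The fingers are clear of the handle (320,350), and the lever arm lies against the pin (317,412). I lift off and check from above.

```bash
python3 -m pendant '[[0,0,-8,0,0,0],[0,0,-25,0,0,0],[0,0,-50,0,0,0],[0,0,-80,0,0,0],[0,0,-110,0,0,0],[0,0,-122,0,0,0],[0,0,-122,0,0,0],[0,0,-122,0,0,0]]'
python3 - <<'E'
from h import *
to([479,-126,93])
m=ctrl.camera_model("wrist");p,d=ctrl.capture("wrist");cv2.imwrite("pics/w4.png",cv2.resize(p[200:380,210:450,::-1],None,fx=3,fy=3,interpolation=2))
P=p.astype(int);k=(P[...,0]>150)&(P[...,1]<60)&(P[...,2]<60)
k[:180]=0;k[320:]=0;v,u=np.nonzero(k);print(u.mean(),v.mean(),onz(m,u.mean(),v.mean(),118))
t,D=ctrl.capture("top");cv2.imwrite("pics/t4.png",cv2.resize(t[160:310,240:440,::-1],None,fx=4,fy=4,interpolation=2))
E
python3 chk.py
```

```text
time: 23.23
position: [479.2, -118.3, 217.1]
orientation: [0.001, 0.001, 1.0, -0.0]
wrist_force: [-0.2, 0.2, -1.4]
grip_width: 59.9
t 23.2333 pos [ 479.2 -118.3  217.1] row [  0.5  -7.6 124.1] [0. 0. 0.] n 2.982399691053648 F [-0.2  0.2 -1.4] j [ 0.33  0.55 -0.28  1.97  0.24  0.65  1.47]
317.15841584158414 248.85643564356437 [ 480.37033014 -118.78330669  118.        ]
t 23.33 v~0.004 pos [ 478.2 -118.2  215.6] F [-0.1  0.6 -0.2] drop 59.71 std 2.9 n 558
```

View pics/w4.png

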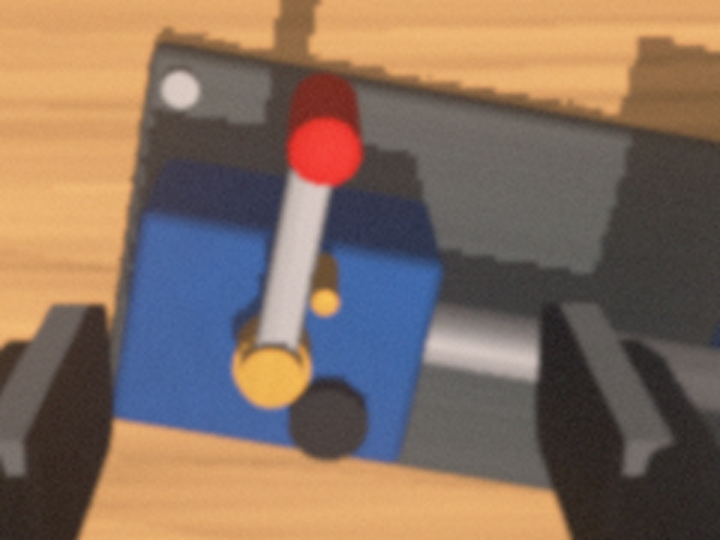

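View pics/t4.png

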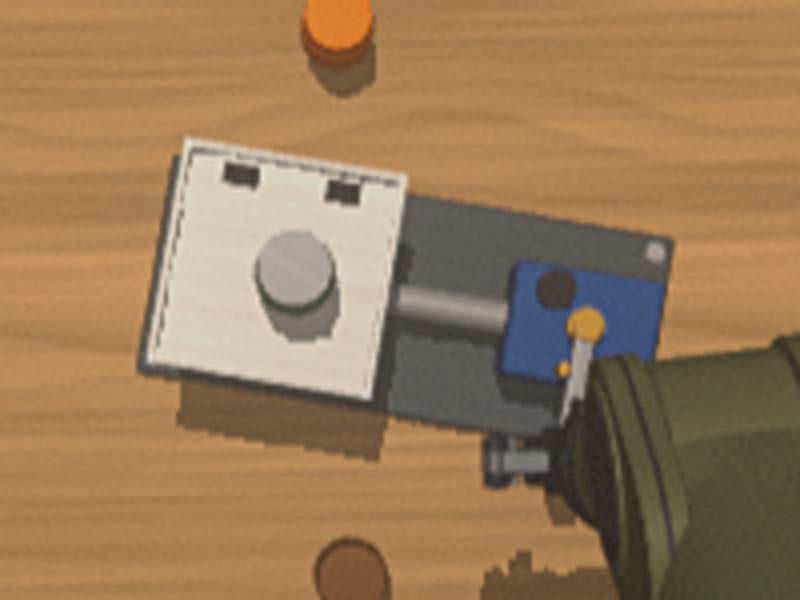

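I check the arm–pin gap by edge measurement, since the crop leaves it ambiguous.

```bash
python3 - <<'E'
from h import *
m=ctrl.camera_model("wrist");p,d=ctrl.capture("wrist")
hsv=cv2.cvtColor(p,cv2.COLOR_RGB2HSV)
arm=cv2.inRange(hsv,(0,0,110),(180,60,255));pin=cv2.inRange(hsv,(12,120,150),(30,255,255))
pin[:, :312]=0;pin[:,326:]=0;pin[:285]=0;pin[310:]=0
v,u=np.nonzero(pin);c=onz(m,u.mean(),v.mean(),95);print("pin",len(u),u.min(),u.max(),v.min(),v.max(),c)
L=[];Rr=[]
for r in range(264,310,4):
    x=np.nonzero(arm[r,285:330])[0]+285
    if len(x)<8: continue
    L.append(onz(m,x.min()-.5,r,86)[:2]);Rr.append(onz(m,x.max()+.5,r,86)[:2]); print(r,x.min(),x.max(),L[-1].round(1),Rr[-1].round(1))
M=(np.array(L)+np.array(Rr))/2
vx,vy,x0,y0=cv2.fitLine(M.astype(np.float32),cv2.DIST_L1,0,.01,.01).ravel()
print("arm dir deg",np.degrees(np.arctan2(vy,vx)),"pin-axis distance (want 10)",(c[0]-x0)*vy-(c[1]-y0)*vx)
# plate direction at same view: pin angle about stem
f=np.load("top.npz");mt=ctrl.camera_model("top")
k=cv2.inRange(cv2.cvtColor(f["p"],cv2.COLOR_RGB2HSV),(12,150,150),(30,255,255));k[:, :375]=0;k[:,400:]=0;k[:230]=0;k[260:]=0
n,l,st,ce=cv2.connectedComponentsWithStats(k);print([(st[i,4],ce[i].round(1),onz(mt,*ce[i],95).round(1)) for i in range(1,n)])
E
```

```text
pin 61 313 321 299 307 [ 529.94863302 -118.47664605   95.        ]
264 305 312 [ 500.5 -128.6] [ 500.5 -122.2]
268 304 319 [ 503.9 -129.4] [ 503.9 -116.7]
272 303 318 [ 507.3 -130.3] [ 507.3 -117.5]
276 303 317 [ 510.7 -130.3] [ 510.7 -118.3]
280 302 316 [ 514.1 -131.2] [ 514.1 -119.1]
284 301 316 [ 517.6 -132. ] [ 517.6 -119.1]
288 300 315 [ 521.1 -132.9] [ 521.1 -119.9]
292 299 314 [ 524.6 -133.8] [ 524.6 -120.7]
296 298 313 [ 528.1 -134.6] [ 528.1 -121.6]
300 298 312 [ 531.7 -134.7] [ 531.7 -122.4]
304 297 322 [ 535.2 -135.6] [ 535.3 -114.2]
308 296 320 [ 538.8 -136.5] [ 538.9 -115.9]
arm dir deg -10.395032 pin-axis distance (want 10) -9.39606822343566
[(np.int32(47), array([386.1, 240.8]), array([ 557. , -131.2,   95. ])), (np.int32(5), array([380.4, 251.8]), array([ 531.4, -117.2,   95. ]))]
```

Arm axis to pin centre measures 9.4–9.6 mm (contact is 10 mm, within error). Together with the force rise, this puts the lever home. I hand in.

```bash
python3 chk.py; python3 -c "
from bench import ctrl;print(ctrl.sign_off())"
```

```text
t 23.43 v~0.003 pos [ 478.1 -118.   215.2] F [-0.  -0.2 -0.4] drop 59.71 std 2.8 n 558
the job is handed in; nothing more can be done
None
```

I eased the release lever open to about 0.36 rad. The dock began to sink at about 12 mm/s, so I backed the lever off to about 0.35 rad, and the dock came down at about 9 mm/s. It reached its stop after roughly 6.4 s. I then closed the lever until it met the brass pin, took the load off, let go and lifted clear. The job was handed in at 23.4 s.

**Last checks:**
- **Dock:** it reads 59.7 mm down and was still between readings.
- **Jar:** it is standing on the dock in the last top view.
- **Lever on the pin:** the force at the handle rose from about 9 to 13.4 N while the lever nearly stopped moving, which is under the 20 N limit. The handle and arm angle agree with shut to about 0.01 rad.
- **Robot:** it is clear of everything, with about 0 N at the wrist.

**Slight disagreement:** the arm-to-pin distance measured 9.4 to 9.6 mm in the image, where contact should give 10 mm. I put this down to measuring error.

**Not checked:** I did not measure the other things on the desk afterwards, but the arm never came near the mouse, mug, cases, screwdriver or puller.

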